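# Nudge a stencil plate onto its locating pins

## Robot

A 6-joint arm with a two-finger parallel gripper is mounted at the origin on the work surface. World frame = base frame: x ahead of the robot, y to its left, z up, the work surface at z = 0. Lengths are in m, angles in rad, forces in N, time in s.
With the tool pointing down it reaches from about 0.25 to 0.775 m from the base axis. Payload 4 kg.
Tool frame: the origin (TCP) lies between the finger pads; the fingertips stand ahead of it and the grasp point (between the pads) lies 5 mm behind it (tips_ahead is the z of the fingertips in the tool frame, in m); z points along the fingers, y is the line along which they close (so a half turn about z gives the same grasp; the last joint's range is limited). The gripper opens to 85 mm and grips with 20 to 120 N. Pads are 22 mm wide; open, the fingers measure 114 mm over their backs; the gripper's body (76 mm by 85 mm) begins 54 mm behind the grasp point. The pads swing forward as they close: fully open they stand 13 mm farther back than shut.
Start: joints at [1.178, 0.087, 1.371, -0, 1.684, -0.103], TCP at [0.157, 0.527, 0.245] pointing down, gripper open.
Joint ranges: [-3.1, 3.1], [-0.76, 2.03], [0.27, 2.55], [-1.08, 4.22], [0.17, 2.65], [-2.57, 2.57]. Speed limits (rad/s): [2.79, 2.79, 3.14, 3.14, 3.14, 3.14].

## Interface

Orientations are given as a rotation vector (axis times angle).
In Python, from cell import * gives the robot as it stands. The module is installed in compiled form; this text tells all that it offers.
- The arm moves only by the tool jog_arm, never from a script. Its arguments are lists of equal length, an entry for each row: "dp": the shift along the tool's x, y, z in m, a list of three; "turn": the turn, a rotation vector about the tool's x, y, z in degrees, a list of three. A call has 1 to 8 rows; each row is the pose to reach, as a shift and turn from the pose commanded when the call began, along the tool's axes at that moment; what a row does not reach only later rows make up. A row lasts 1/10 s, in which the tool goes at most 50 mm and 8.59 degrees, less where a joint would pass 70% of its speed; a pose out of reach is approached as far as the arm can. A call with a gripper value outside its range is refused whole. "hand" is the closure in counts, from 0 (fully open) to 255 (shut), set as the call begins (left out, the last holds). The fingers move at their own pace and stop on an object; the grip force is fixed at half the most. Time passes only in rows, so rows that repeat a pose let the fingers close. It gives the time, the measured TCP pose, the force, the opening and the grip force at its end, in the units of the state.
- get_obs(): the state, without advancing time (a new reading comes with each control period).
- capture(name): name is "scene" or "top" or "wrist"; returns a dict with "image" (480x640x3 uint8, blue, green, red), "camera_matrix" (3x3 intrinsics, pixels), "extrinsics" (4x4, takes a point from camera to world coordinates). Camera axes: x right, y up, looking along -z (the intrinsics and any distortion apply to the point x, -y, -z); pixel columns grow to the right and rows downward; lengths in m; the calibration is good to about 2 mm. The wrist camera is an equidistant fisheye: a pixel r from the principal point sees the ray r / f radians off the axis. A picture is of the moment at which its call begins. There is no depth.
- close_job(): hands the job in; it is judged then, once.
The state is a dict: "t": time; "q": joint angles; "dq": joint speeds; "tau": joint torques, N m; "tool_pos": TCP position; "tool_rot": TCP orientation; "force": force on the tool from outside, world axes, zero at the start; "moment": the same for the moment, N m; "gripper_width": finger opening in m; "finger_force": force on a finger pad.
Only numpy, scipy, OpenCV 4.12 (cv2) and the standard library are available. Lean on these libraries where they do the work, as an engineer would, in place of code of your own. Each camera call takes 0.05 s, during which the arm holds its last target. There are 200 camera calls.

## Task

The stencil plate lies askew on the print board, riding on the tips of the two locating pins. With the fingertips, nudge it sideways and away from you, never gripping or lifting it, until its round hole and its slot drop over the two pins and it lies flat on the board; then take the hand away. Leave everything else where it stands.

Things in the scene. Friction and masses are not known exactly. Their poses are not given: they have to be found in the camera images.
- board: The print board: a plain plywood board, 300 mm (its x) by 380 mm (its y) and 12 mm thick, screwed to the table. Origin: centre of its underside, on the table; x points to its far edge, y to its left, z up. Its top is at z = 12 mm. Two steel locating pins stand up from it, and thin scribed corner marks frame the plate's place at its centre.
- plate: The stencil plate: loose flat aluminium, 140 mm (its x) by 170 mm (its y), 10 mm thick, about 0.5 kg, with a grey panel and dark tree motif. Origin: centre of its underside; x to its far edge, y to its left, z up. At the start it is tilted 4 to 5 degrees: near edge on the board, far half on the pin tips. Seated, it lies flat with its origin 12 mm right above the board's, axes parallel.
- pin_left (a point): Foot of the left pin, on the board's top, 20 mm in x and +55 mm in y from the board's centre. Both pins: steel, 9 mm high, 14 mm across for the lowest 3 mm, then a cone to a blunt 5 mm tip.
- pin_right (a point): Foot of the right pin, on the board's top, 20 mm in x and -55 mm in y from the board's centre.
- hole_left (a point): Centre of the plate's round hole, at the underside: x 20, y +55 mm in the plate's frame. 18 mm across, for the left pin. At the start the plate's centre is 15 to 35 mm too near the robot and up to 30 mm too far left or right, the plate turned by up to 0.12 rad; pushed by an edge, the plate slides over the pin tips and drops when in line.
- slot_right (a point): Centre of the plate's slot, at the underside: x 20, y -55 mm in the plate's frame. 18 mm in x by 24 mm in y, for the right pin.
- clip: A loose black binder clip (20 x 32 x 16 mm, wire loops to +x) standing on the board's far right corner. A bystander. Origin: centre of its underside.
- wax_pot: A small lidded white ceramic pot, 40 mm across, 36 mm high, standing on the board's far left corner. A bystander. Origin: centre of its underside.
- brush_jar: A clear jar of brushes, 72 mm across, 200 mm high with its brushes, on the table left of the board. A bystander. Origin: centre of its underside.
- votive: A green glass cup, 70 mm across, 75 mm high, on the table right of the board. A bystander. Origin: centre of its underside.
- wax_pen: A wooden wax pen, 145 mm long, 12 mm thick, lying on the table left of the board. A bystander. Origin: centre of its underside.
- squeegee: A wooden squeegee, 150 mm long, 28 mm wide, 49 mm high, standing on its blade on the table right of the board. A bystander. Origin: centre of its underside.

How it is judged:
By the outcome, as a careful person would: the job done as asked, in the order asked, and still so for the second after the job is handed in, with the robot touching nothing.
It also fails if it takes over 61 s, if anything falls off the work surface, if the arm or the gripper's body presses on something with over 40 N, if the wrist force passes 120 N, or if a joint passes its speed limit or range.

## Working session

There is one attempt and no reset: what is moved stays moved. The work goes in short steps, Python scripts to look and compute and a tool call to move; the robot and the scene stay as the last step left them, time stands still between calls to the robot, and variables do not carry over. Pictures are saved under pics/ and viewed, at most 10 in all, crops included, and the job is handed in when it is done.

Besides the shell and the picture viewer there is one more tool, called after "Call:" as a command line: name --argument value ..., lists and objects as JSON in quotes. jog_arm: Moves the arm, as the interface text tells. Its arguments: {"type":"object","properties":{"dp":{"type":"array","items":{"type":"array","items":{"type":"number"}}},"turn":{"type":"array","items":{"type":"array","items":{"type":"number"}}},"hand":{"type":"number"}},"required":["dp","turn"]}

```bash
mkdir -p pics; python3 - <<'E'
from cell import *
import cv2,numpy as np
o=get_obs();print(o)
for n in("top","scene"):
    c=capture(n);cv2.imwrite(f"pics/{n}0.png",c["image"]);np.savez(f"pics/{n}0.npz",K=c["camera_matrix"],E=c["extrinsics"]);print(c["camera_matrix"],c["extrinsics"])
E
```

```text
{'t': 0.0, 'q': array([ 1.17784915e+00,  8.79752795e-02,  1.37227839e+00, -3.04310953e-05,
        1.68360452e+00, -1.03082664e-01]), 'dq': array([-5.71734006e-04, -1.54505629e-03,  1.73995715e-03,  4.63639415e-04,
        4.14993384e-04,  4.42976099e-05]), 'tau': array([ 1.84977493e-03, -3.51852071e+01, -3.13283908e+01,  2.35088510e-05,
        1.06381290e-02, -5.96758483e-07]), 'tool_pos': array([0.15702414, 0.52661381, 0.24411577]), 'tool_rot': array([-0.45365467, -3.10813127,  0.00346088]), 'force': array([ 0.29180983,  0.47818514, -0.56415033]), 'moment': array([ 0.02177098, -0.0045736 ,  0.00609091]), 'finger_force': 0.0, 'gripper_width': 0.08555576155253498}
[[486.4453691    0.         312.35863258]
 [  0.         486.4453691  238.52302005]
 [  0.           0.           1.        ]] [[-0.01438635  0.9884035  -0.15116728  0.40268474]
 [-0.99982838 -0.01598486 -0.00936452 -0.02690162]
 [-0.01167231  0.15100662  0.98846384  1.16433986]
 [ 0.          0.          0.          1.        ]]
[[526.26751188   0.         310.75307464]
 [  0.         526.26751188 241.16677945]
 [  0.           0.           1.        ]] [[-0.03488375 -0.60651702  0.79430487  1.54089428]
 [ 0.999258   -0.0081831   0.03763627  0.01811214]
 [-0.01632716  0.79502839  0.60635244  0.79582918]
 [ 0.          0.          0.          1.        ]]
```

View pics/top0.png

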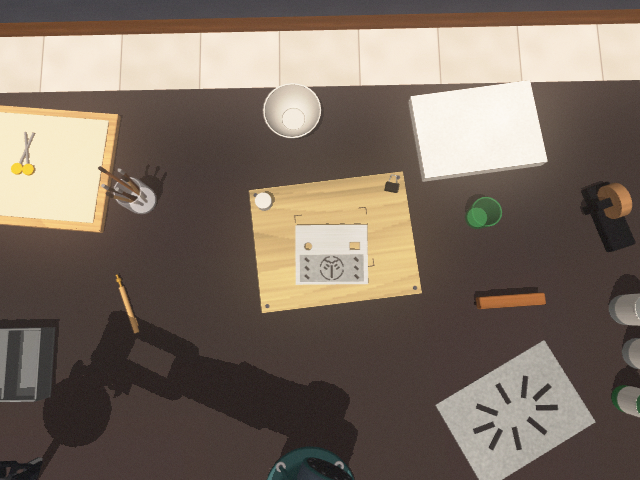

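View pics/scene0.png

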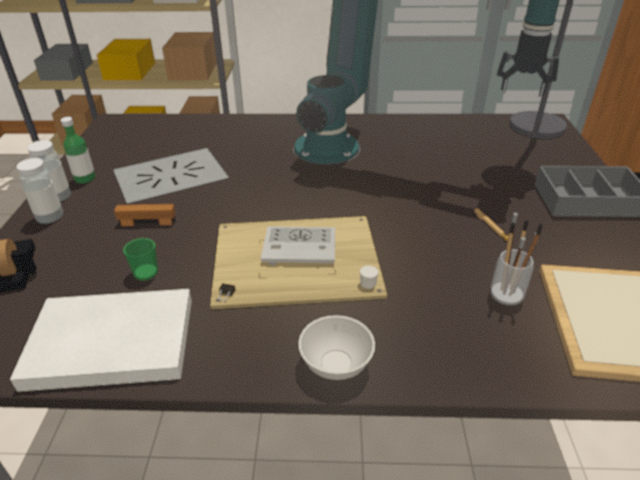

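Top view: the board's corners are at about (249,190), (403,172), (422,293) and (262,313). The plate is at (295..368, 224..284), with its holes at (308,246) and (355,245). I'll enlarge this.

```bash
python3 - <<'E'
import cv2
i=cv2.imread("pics/top0.png")[168:318,243:428]
cv2.imwrite("pics/crop0.png",cv2.resize(i,None,fx=4,fy=4,interpolation=cv2.INTER_CUBIC))
E
```

```text
(no output)
```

View pics/crop0.png

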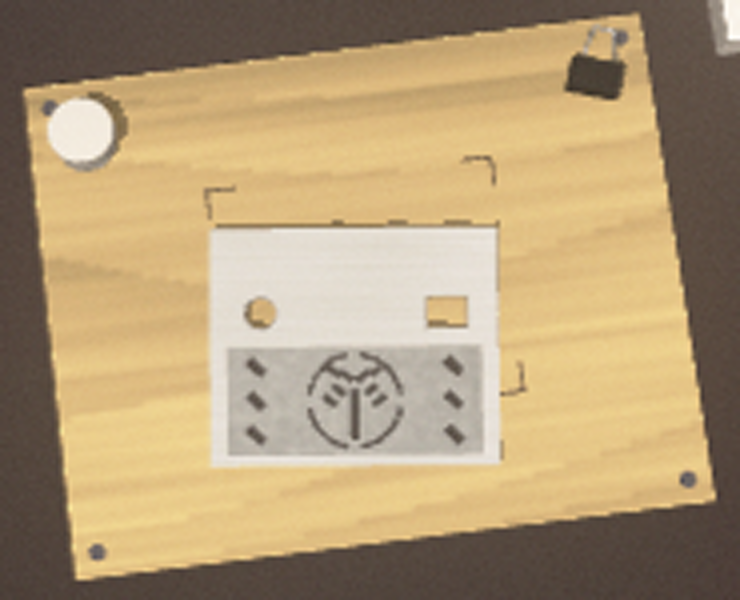

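The crop shows:
- Board corners: (24,90), (640,13), (716,500), (78,580).
- Plate top corners: (210,229), (498,226), (500,464), (211,466).
- Scribe corners: FL (206,190), FR (493,158), NR (523,391).
- Hole at (261,312), slot at (447,312).

```bash
cat > h.py <<'E'
import numpy as np
from scipy.optimize import least_squares
def ray(uv,z,f):
    d=np.load(f); K,E=d["K"],d["E"]
    out=[]
    for (u,v),zz in zip(uv,z):
        r=E[:3,:3]@np.array([(u-K[0,2])/K[0,0],-(v-K[1,2])/K[1,1],-1])
        out.append((E[:3,3]+r*(zz-E[2,3])/r[2])[:2])
    return np.array(out)
def fit(P,W):
    f=lambda s:(s[:2]+P@np.array([[np.cos(s[2]),-np.sin(s[2])],[np.sin(s[2]),np.cos(s[2])]]).T-W).ravel()
    r=least_squares(f,[.45,0,0]);return r.x,(r.fun.reshape(-1,2)*1000).round(1)
def c2p(c,x0=243,y0=168,s=4): return (np.array(c,float)+.5)/s-.5+[x0,y0]
B=np.array([[.15,.19],[.15,-.19],[-.15,-.19],[-.15,.19]])
PL=np.array([[.07,.085],[.07,-.085],[-.07,-.085],[-.07,.085],[.02,.055],[.02,-.055]])
E
python3 - <<'E'
from h import *
f="pics/top0.npz"
b,r=fit(B,ray(c2p([(24,90),(640,13),(716,500),(78,580)]),[.012]*4,f));print("board",b,r)
m=np.array([[.07,.085],[.07,-.085],[-.07,-.085]])*1.03
s,r2=fit(m,ray(c2p([(206,190),(493,158),(523,391)]),[.012]*3,f));print("marks",s,r2)
P=PL.copy();P[:,0]*=.997
p,r=fit(P,ray(c2p([(210,229),(498,226),(500,464),(211,466),(261,312),(447,312)]),[.033,.033,.022,.022,.029,.029],f));print("plate",p,r)
R=lambda a:np.array([[np.cos(a),-np.sin(a)],[np.sin(a),np.cos(a)]])
print("plate in board",R(b[2]).T@(p[:2]-b[:2]),p[2]-b[2])
print("corners",p[:2]+PL@R(p[2]).T)
E
```

```text
board [ 0.57361667 -0.06697082  0.10981303] [[ 1.1  0.7]
 [ 1.  -0.5]
 [-0.8 -1.3]
 [-1.4  1.1]]
marks [ 0.57405079 -0.06633553  0.09835471] [[ 0.4  0.6]
 [ 0.8  0.1]
 [-1.2 -0.7]]
plate [ 0.53883079 -0.06002588 -0.00963789] [[ 0.4  0.2]
 [-0.2  0.2]
 [-0.3 -0.5]
 [-0.1  0.4]
 [-0.3  0.1]
 [ 0.4 -0.4]]
plate in board [-0.03381524  0.01071538] -0.11945091275976127
corners [[ 0.60964674  0.02429553]
 [ 0.60800833 -0.14569657]
 [ 0.46801483 -0.14434729]
 [ 0.46965325  0.02564481]
 [ 0.55935993 -0.00522119]
 [ 0.55829978 -0.11521608]]
```

```bash
cat >> h.py <<'E'
from scipy.spatial.transform import Rotation as Ro
def go(o,p,yaw):
    "dp, turn (tool axes) to world TCP p, pointing down, tool y at yaw from world y"
    R=Ro.from_rotvec(o["tool_rot"]); T=Ro.from_matrix(np.array([[-np.cos(yaw),-np.sin(yaw),0],[-np.sin(yaw),np.cos(yaw),0],[0,0,-1]]).T.T)
    T=Ro.from_matrix(np.column_stack([[-np.cos(yaw),-np.sin(yaw),0],[-np.sin(yaw),np.cos(yaw),0],[0,0,-1]]))
    return (R.inv().apply(np.array(p)-o["tool_pos"])).round(4),np.degrees((R.inv()*T).as_rotvec()).round(2)
E
python3 - <<'E'
from cell import *
import cell
from h import *
print([k for k in dir(cell) if k[0]!='_'], getattr(cell,'tips_ahead',None))
o=get_obs();print(o["tool_pos"],go(o,[.499,.065,.10],0))
E
```

```text
['MotionError', 'capture', 'close_job', 'get_obs', 'tips_ahead'] 0.014
[0.15701161 0.52666075 0.24422965] (array([-0.4597, -0.3444,  0.1448]), array([ -0.12,  -0.03, -16.61]))
```

Call:
jog_arm --dp '[[-0.04,-0.03,0],[-0.08,-0.06,0],[-0.12,-0.09,0],[-0.16,-0.12,0],[-0.2,-0.15,0],[-0.24,-0.18,0.01],[-0.28,-0.21,0.02],[-0.31,-0.232,0.04]]' --turn '[[0,0,-2],[0,0,-4],[0,0,-6],[0,0,-8],[0,0,-10],[0,0,-12],[0,0,-14],[0,0,-16.6]]' --hand 255

```text
t: 0.9
tool_pos: [0.3897, 0.2142, 0.2062]
tool_rot: [-0.0, 3.138, 0.002]
force: [1.5, 0.9, 0.7]
gripper_width: 0.0
finger_force: 0.0
```

```bash
python3 - <<'E'
from cell import *
from h import *
o=get_obs();print(o["t"],o["tool_pos"],o["gripper_width"],o["force"],go(o,[.499,.065,.06],0))
E
```

```text
0.9 [0.38970147 0.21420129 0.2061703 ] 1.8387894957705067e-05 [1.50584755 0.94101258 0.71253854] (array([-0.1087, -0.1494,  0.1464]), array([0.06, 0.2 , 0.01]))
```

Call:
jog_arm --dp '[[-0.027,-0.037,0.02],[-0.054,-0.074,0.04],[-0.081,-0.112,0.07],[-0.108,-0.149,0.1],[-0.109,-0.149,0.125],[-0.109,-0.149,0.146],[-0.109,-0.149,0.146]]' --turn '[[0,0,0],[0,0,0],[0,0,0],[0,0,0],[0,0,0],[0,0,0],[0,0,0]]'

```text
t: 1.6
tool_pos: [0.4937, 0.0665, 0.0549]
tool_rot: [-0.002, -3.132, 0.0]
force: [0.5, 0.2, -0.4]
gripper_width: -0.0001
finger_force: 0.0
```

```bash
python3 - <<'E'
from cell import *
from h import *
import cv2
o=get_obs();print(o["t"],o["tool_pos"],go(o,[.499,.05,.030],0))
c=capture("wrist");cv2.imwrite("pics/w1.png",c["image"])
E
```

```text
1.6 [0.49373707 0.06647324 0.05491482] (array([-0.0055, -0.0165,  0.0249]), array([-0.  , -0.55, -0.08]))
```

View pics/w1.png

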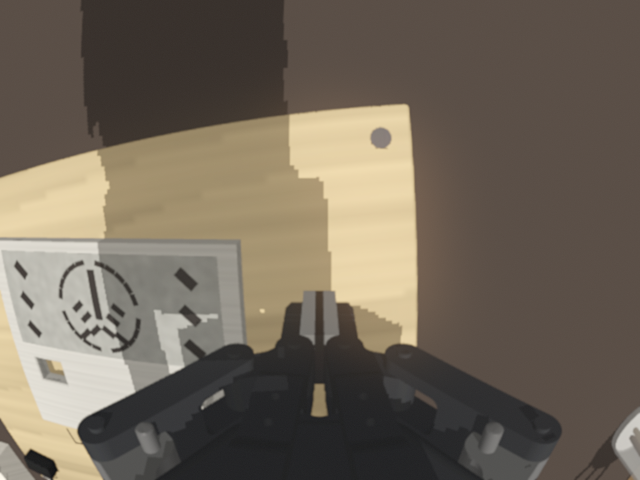

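Wrist view (image up points towards the robot): the closed fingertips at (320,300) are clear of the plate's left edge at x≈243, with bare board below them. I'll go down beside the edge.

Call:
jog_arm --dp '[[-0.005,-0.008,0.01],[-0.005,-0.01,0.02],[-0.005,-0.01,0.025],[-0.005,-0.01,0.025],[-0.005,-0.01,0.025]]' --turn '[[0,0,0],[0,0,0],[0,0,0],[0,0,0],[0,0,0]]'

```text
t: 2.15
tool_pos: [0.502, 0.0574, 0.0345]
tool_rot: [-0.0, 3.141, 0.0]
force: [0.7, -0.2, -0.4]
gripper_width: -0.0005
finger_force: 0.0
```

Call:
jog_arm --dp '[[0,0,0.0035],[0,-0.005,0.0035],[0,-0.01,0.0035],[0,-0.013,0.0035],[0,-0.016,0.0035],[0,-0.019,0.0035],[0,-0.022,0.0035],[0,-0.022,0.0035]]' --turn '[[0,0,0],[0,0,0],[0,0,0],[0,0,0],[0,0,0],[0,0,0],[0,0,0],[0,0,0]]'

```text
t: 2.95
tool_pos: [0.5016, 0.0352, 0.0307]
tool_rot: [-0.001, -3.141, -0.001]
force: [-0.6, 1.2, 0.6]
gripper_width: -0.0003
finger_force: 0.9
```

Call:
jog_arm --dp '[[0,-0.003,0],[0,-0.006,0],[0,-0.006,0]]' --turn '[[0,0,0],[0,0,0],[0,0,0]]'

```text
t: 3.25
tool_pos: [0.5019, 0.0288, 0.0308]
tool_rot: [-0.0, -3.141, 0.0]
force: [-1.0, 2.4, -0.6]
gripper_width: -0.0001
finger_force: 0.9
```

```bash
cat > look.py <<'E'
import sys
from cell import *
from h import *
import cv2
n=sys.argv[1]
c=capture("top");np.savez(f"pics/{n}.npz",K=c["camera_matrix"],E=c["extrinsics"])
i=c["image"][190:310,250:420]
cv2.imwrite(f"pics/{n}.png",cv2.resize(i,None,fx=4.5,fy=4.5,interpolation=cv2.INTER_CUBIC))
E
python3 look.py a1
```

```text
(no output)
```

View pics/a1.png

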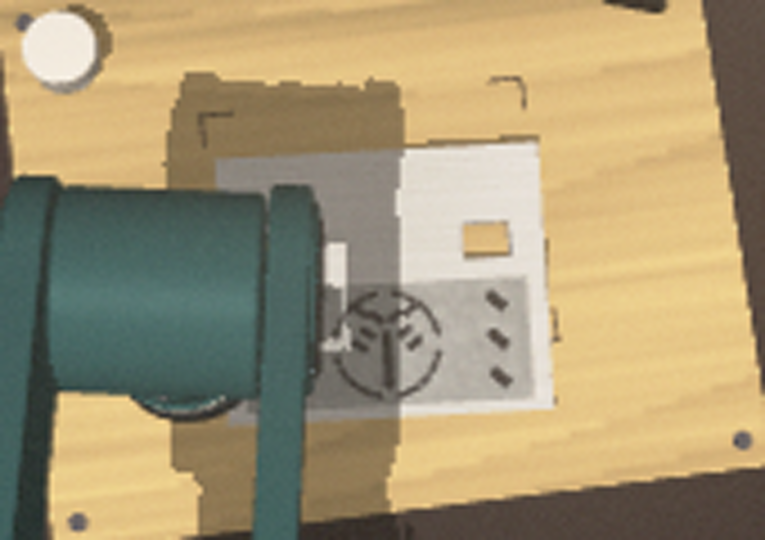

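The crop (origin 250,190, scale 4.5) shows the plate turning CCW. Corners: FL (216,160), FR (538,142), NR (554,408). Slot at (487,240).

```bash
cat >> h.py <<'E'
R2=lambda a:np.array([[np.cos(a),-np.sin(a)],[np.sin(a),np.cos(a)]])
BD=np.array([.5737,-.0668,.1075])
def rep(idx,uv,f,z=np.array([.033,.033,.022,.022,.029,.029]),x0=250,y0=190,s=4.5):
    P=PL.copy();P[:,0]*=.997
    p,r=fit(P[idx],ray(c2p(uv,x0,y0,s),z[idx],f));print("plate",p.round(4),r.tolist())
    print("in board mm",(1000*R2(BD[2]).T@(p[:2]-BD[:2])).round(1),(p[2]-BD[2]).round(3));print("corners",(p[:2]+PL@R2(p[2]).T).round(4).tolist());return p
E
python3 -c "
from h import *
rep([0,1,2,5],[(216,160),(538,142),(554,408),(487,240)],'pics/a1.npz')"
```

```text
plate [ 0.5421 -0.0689  0.0387] [[0.3, 0.6], [0.1, -0.1], [-0.6, -0.5], [0.1, 0.0]]
in board mm [-31.6   1.3] -0.069
corners [[0.6087, 0.0188], [0.6153, -0.1511], [0.4754, -0.1565], [0.4689, 0.0134], [0.5599, -0.0131], [0.5642, -0.123]]
```

Call:
jog_arm --dp '[[0,0.006,0],[0.01,0.006,0],[0.02,0.006,0],[0.02,0.002,0],[0.02,-0.001,0],[0.02,-0.004,0],[0.02,-0.006,0],[0.02,-0.006,0]]' --turn '[[0,0,0],[0,0,0],[0,0,0],[0,0,0],[0,0,0],[0,0,0],[0,0,0],[0,0,0]]'

```text
t: 4.1
tool_pos: [0.4823, 0.0228, 0.0309]
tool_rot: [0.001, 3.141, 0.0]
force: [-0.1, 0.0, -0.1]
gripper_width: 0.0001
finger_force: 0.4
```

Call:
jog_arm --dp '[[0,0.01,0],[0,0.03,0],[0,0.03,-0.02],[0.02,0.03,-0.06],[0.06,0.01,-0.08],[0.1,-0.02,-0.08],[0.125,-0.05,-0.08],[0.125,-0.08,-0.08]]' --turn '[[0,0,0],[0,0,0],[0,0,0],[0,0,0],[0,0,0],[0,0,-2],[0,0,-4],[0,0,-6]]'

```text
t: 4.9
tool_pos: [0.3544, -0.0565, 0.1106]
tool_rot: [0.169, -3.137, -0.0]
force: [0.5, -0.7, 0.5]
gripper_width: 0.0003
finger_force: 0.0
```

```bash
python3 look.py a2
```

```text
(no output)
```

View pics/a2.png

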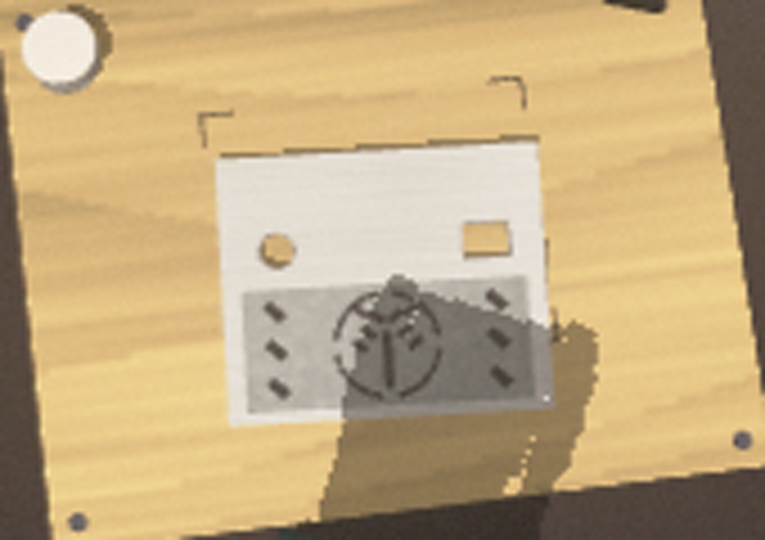

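The plate has hardly changed since the last picture: FL (217,157), FR (538,141), NR (554,408), NL (231,426), hole (277,250), slot (487,240).

```bash
python3 - <<'E'
from h import *
from cell import *
p=rep([0,1,2,3,4,5],[(217,157),(538,141),(554,408),(231,426),(277,250),(487,240)],'pics/a2.npz')
o=get_obs();print(o["t"],o["tool_pos"],o["tool_rot"])
E
```

```text
plate [ 0.5426 -0.0691  0.0369] [[-0.6, 0.7], [-0.1, -0.5], [-0.2, -0.7], [0.3, 1.0], [-0.0, -0.3], [0.5, -0.3]]
in board mm [-31.2   1. ] -0.071
corners [[0.6094, 0.0184], [0.6157, -0.1515], [0.4758, -0.1567], [0.4695, 0.0132], [0.5606, -0.0134], [0.5646, -0.1234]]
4.95 [ 0.35599188 -0.06070264  0.11113547] [-0.16449363  3.13615804 -0.00746683]
```

```bash
python3 - <<'E'
from h import *
from cell import *
o=get_obs();print(o["tool_pos"],go(o,[.4435,-.0809,.045],.1075))
E
```

```text
[ 0.35599188 -0.06070264  0.11113547] (array([-0.0849, -0.0289,  0.0663]), array([-0.28,  0.05, -0.15]))
```

Call:
jog_arm --dp '[[-0.02,-0.007,0.01],[-0.04,-0.014,0.025],[-0.06,-0.021,0.04],[-0.085,-0.029,0.055],[-0.085,-0.029,0.066],[-0.085,-0.029,0.066],[-0.085,-0.029,0.066]]' --turn '[[0,0,0],[0,0,0],[0,0,0],[0,0,0],[0,0,0],[0,0,0],[0,0,0]]' --hand 0

```text
t: 5.65
tool_pos: [0.4438, -0.0762, 0.0446]
tool_rot: [0.165, -3.136, -0.001]
force: [-0.2, 0.1, -0.4]
gripper_width: 0.0855
finger_force: 0.0
```

```bash
python3 - <<'E'
from h import *
from cell import *
import cv2
o=get_obs();print(o["tool_pos"],o["gripper_width"],go(o,[.4435,-.0809,.018],.1075))
c=capture("wrist");cv2.imwrite("pics/w2.png",c["image"])
E
```

```text
[ 0.44384125 -0.07615566  0.04455519] 0.08549018918396545 (array([ 0.0008, -0.0047,  0.0266]), array([ 0.04, -0.07, -0.14]))
```

View pics/w2.png

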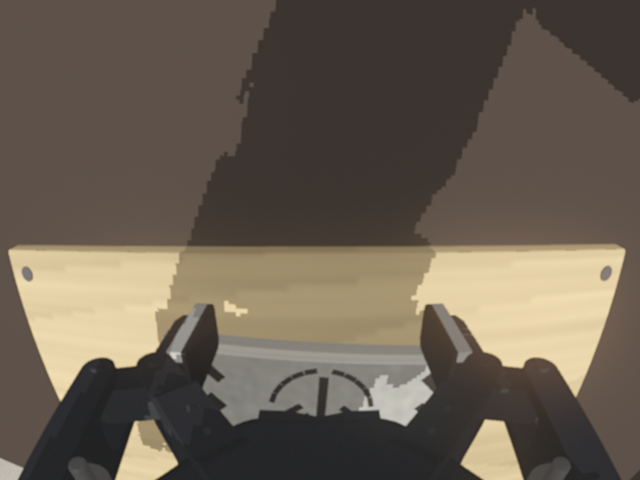

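Wrist view: the gripper is square to the board, with its near edge level at row 248. The open tips sit at about columns 205 and 435, and the plate's near edge is at row ~345. I'll go down a little farther back, for margin.

Call:
jog_arm --dp '[[0.006,-0.003,0],[0.006,-0.005,0.006],[0.006,-0.005,0.012],[0.006,-0.005,0.018],[0.006,-0.005,0.022],[0.006,-0.005,0.026],[0.006,-0.005,0.026]]' --turn '[[0,0,0],[0,0,0],[0,0,0],[0,0,0],[0,0,0],[0,0,0],[0,0,0]]'

```text
t: 6.4
tool_pos: [0.4385, -0.0822, 0.0179]
tool_rot: [0.164, -3.136, -0.001]
force: [-0.9, -0.2, 0.6]
gripper_width: 0.0855
finger_force: 0.0
```

Call:
jog_arm --dp '[[-0.006,0,0],[-0.012,0,0],[-0.017,0,0],[-0.021,0,0],[-0.025,0,0],[-0.029,0,0],[-0.033,0,0],[-0.036,0,0]]' --turn '[[0,0,0],[0,0,0],[0,0,0],[0,0,0],[0,0,0],[0,0,0],[0,0,0],[0,0,0]]'

```text
t: 7.2
tool_pos: [0.4748, -0.0786, 0.0187]
tool_rot: [0.164, -3.136, -0.0]
force: [-4.2, -1.9, 2.2]
gripper_width: 0.085
finger_force: 2.3
```

Call:
jog_arm --dp '[[-0.002,0,0],[-0.004,0,0],[-0.006,0,0],[-0.008,0,0],[-0.01,0,0],[-0.01,0,0]]' --turn '[[0,0,0],[0,0,0],[0,0,0],[0,0,0],[0,0,0],[0,0,0]]'

```text
t: 7.8
tool_pos: [0.4855, -0.0773, 0.0187]
tool_rot: [-0.164, 3.136, 0.001]
force: [-1.9, -0.1, -0.4]
gripper_width: 0.0855
finger_force: 1.0
```

```bash
python3 look.py a3
```

```text
(no output)
```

View pics/a3.png

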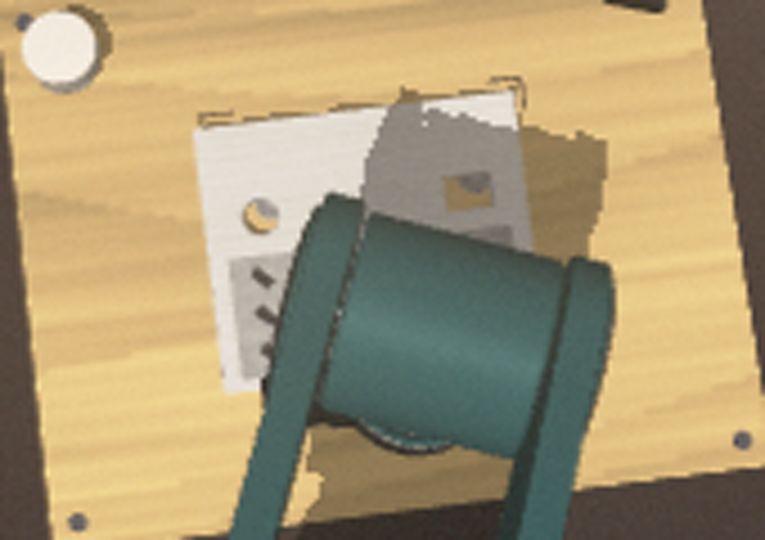

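The pins now show inside the holes, towards the far right of each: the hole centre is (261,216) with its pin at ~(269,207), and the slot is (469,190) with its pin at ~(476,181). Plate corners: FL (194,129), FR (517,93), NL (226,392).

```bash
python3 - <<'E'
from h import *
p=rep([0,1,3,4,5],[(194,129),(517,93),(226,392),(261,216),(469,190)],'pics/a3.npz')
W=BD[:2]+np.array([[.02,.055],[.02,-.055]])@R2(BD[2]).T
print("pins exp",W, "pins seen",ray(c2p([(269,207),(476,181)],250,190,4.5),[.021]*2,'pics/a3.npz'))
E
```

```text
plate [ 0.5645 -0.0623  0.1002] [[0.4, -0.4], [1.0, 0.9], [-0.6, 0.7], [0.1, -0.6], [-0.9, -0.6]]
in board mm [-8.7  5.5] -0.007
corners [[0.6256, 0.0293], [0.6426, -0.1399], [0.5033, -0.1539], [0.4863, 0.0153], [0.5789, -0.0056], [0.5899, -0.115]]
pins exp [[ 0.58768343 -0.00997163]
 [ 0.59948567 -0.11933665]] pins seen [[ 0.5846623  -0.00910262]
 [ 0.59681543 -0.11885601]]
```

Call:
jog_arm --dp '[[0.01,0,0],[0.025,0,0],[0.025,0,-0.04],[0.025,0,-0.08],[0.02,0.045,-0.08],[0.01,0.09,-0.08],[0,0.13,-0.08],[0,0.13,-0.08]]' --turn '[[0,0,0],[0,0,0],[0,0,0],[0,0,0],[0,0,0],[0,0,0],[0,0,0],[0,0,0]]'

```text
t: 8.65
tool_pos: [0.4717, 0.0558, 0.0994]
tool_rot: [-0.173, 3.134, 0.004]
force: [-0.0, -0.6, 0.8]
gripper_width: 0.0856
finger_force: 0.0
```

```bash
cat > auto.py <<'E'
import sys
from h import *
import cv2
def meas(img,f):
    i=cv2.resize(img[190:310,250:420],None,fx=4.5,fy=4.5,interpolation=cv2.INTER_CUBIC)
    h=cv2.cvtColor(i,cv2.COLOR_BGR2HSV); m=((h[...,1]<60)&(h[...,2]>50)).astype(np.uint8)*255
    m=cv2.morphologyEx(m,cv2.MORPH_OPEN,np.ones((7,7)))
    cs=max(cv2.findContours(m,cv2.RETR_EXTERNAL,cv2.CHAIN_APPROX_NONE)[0],key=cv2.contourArea)
    q=cv2.boxPoints(cv2.minAreaRect(cs)); s=q[q[:,1].argsort()]
    c=np.array([*s[:2][s[:2,0].argsort()],*s[2:][s[2:,0].argsort()[::-1]]])
    print("px",c.round().tolist(),"area",cv2.contourArea(cs)); return rep([0,1,2,3],c,f)
if __name__=="__main__":
    from cell import *
    n=sys.argv[1]; c=capture("top");np.savez(f"pics/{n}.npz",K=c["camera_matrix"],E=c["extrinsics"]);cv2.imwrite(f"pics/{n}_full.png",c["image"])
    meas(c["image"],f"pics/{n}.npz"); o=get_obs(); print(o["t"],o["tool_pos"])
    print("tcp in board",1000*R2(BD[2]).T@(o["tool_pos"][:2]-BD[:2]))
E
python3 -c "
from auto import *
meas(cv2.imread('pics/top0.png'),'pics/top0.npz')"; python3 auto.py b1
```

```text
px [[202.0, 158.0], [529.0, 154.0], [531.0, 423.0], [205.0, 426.0]] area 86458.5
plate [ 0.539  -0.0597 -0.0064] [[-0.2, -0.5], [-0.2, 0.7], [0.1, -0.3], [0.3, 0.1]]
in board mm [-33.7  10.8] -0.114
corners [[0.6096, 0.0249], [0.6085, -0.1451], [0.4685, -0.1442], [0.4696, 0.0258], [0.5594, -0.0048], [0.5587, -0.1148]]
px [[-20.0, 209.0], [487.0, 22.0], [601.0, 333.0], [95.0, 520.0]] area 90784.0
plate [ 0.5503 -0.0206  0.3388] [[3.6, -59.4], [-35.6, 48.4], [-2.2, 58.1], [34.2, -47.1]]
in board mm [-18.4  48.4] 0.231
corners [[0.588, 0.0828], [0.6445, -0.0775], [0.5125, -0.1241], [0.456, 0.0363], [0.5508, 0.0379], [0.5874, -0.0659]]
8.7 [0.47147185 0.05362448 0.09918149]
tcp in board [-88.71731862 130.69769588]
```

Call:
jog_arm --dp '[[-0.03,0,0],[-0.06,0,0.01],[-0.074,-0.005,0.025],[-0.074,-0.01,0.045],[-0.074,-0.015,0.06],[-0.074,-0.015,0.068],[-0.074,-0.015,0.068]]' --turn '[[0,0,0],[0,0,0],[0,0,0],[0,0,0],[0,0,0],[0,0,0],[0,0,0]]' --hand 255

```text
t: 9.4
tool_pos: [0.545, 0.0438, 0.0293]
tool_rot: [0.162, -3.134, -0.001]
force: [-0.4, -0.6, 0.2]
gripper_width: 0.0004
finger_force: 0.0
```

```bash
python3 auto.py b2; python3 -c "
from cell import *;print(get_obs()['force'])"
```

```text
px [[163.0, 78.0], [506.0, 33.0], [548.0, 354.0], [205.0, 399.0]] area 74793.0
plate [ 0.5786 -0.0546  0.1131] [[-14.3, -7.9], [-16.2, 4.7], [14.6, 6.7], [15.9, -3.6]]
in board mm [ 6.1 11.6] 0.006
corners [[0.6385, 0.0377], [0.6577, -0.1312], [0.5186, -0.147], [0.4994, 0.0219], [0.5922, 0.0023], [0.6046, -0.107]]
9.45 [0.54583636 0.0441265  0.03049623]
tcp in board [-15.80115503 113.27574549]
[0.14073105 0.00062032 0.26249778]
```

Call:
jog_arm --dp '[[0,-0.005,0],[0,-0.008,0],[0,-0.01,0],[0,-0.012,0],[0,-0.0135,0],[0,-0.0135,0]]' --turn '[[0,0,0],[0,0,0],[0,0,0],[0,0,0],[0,0,0],[0,0,0]]'

```text
t: 10.05
tool_pos: [0.5483, 0.0314, 0.0315]
tool_rot: [-0.164, 3.136, 0.001]
force: [-1.4, 4.2, 3.8]
gripper_width: 0.0
finger_force: 2.5
```

```bash
python3 look.py b3
```

```text
(no output)
```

View pics/b3.png

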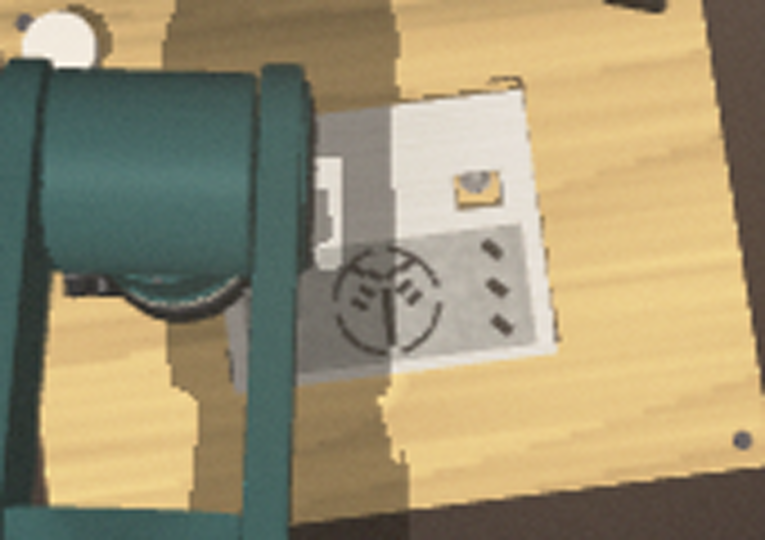

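The right pin (475,181) is now centred sideways in the slot (478,189), and it still sits towards the far side. Plate corners: FR (522,91), NR (556,352), NL (237,390).

```bash
python3 - <<'E'
from h import *
from cell import *
p=rep([1,2,3,5],[(522,91),(556,352),(237,390),(478,189)],'pics/b3.npz')
o=get_obs();print(1000*R2(BD[2]).T@(o["tool_pos"][:2]-BD[:2]),o["force"],o["tool_pos"])
E
```

```text
plate [ 0.5655 -0.0668  0.105 ] [[1.3, -0.6], [-0.4, -0.7], [-0.9, 1.5], [-0.1, -0.3]]
in board mm [-8.1  0.9] -0.003
corners [[0.6262, 0.0251], [0.644, -0.144], [0.5048, -0.1587], [0.487, 0.0104], [0.5796, -0.01], [0.5912, -0.1194]]
[-14.68332767 100.34522445] [-0.10215097  4.04326369  3.26908608] [0.54833509 0.03139056 0.03151355]
```

Call:
jog_arm --dp '[[0,0.01,0],[0,0.03,0],[0,0.03,-0.04],[0.03,0.02,-0.07],[0.06,-0.01,-0.07],[0.09,-0.05,-0.07],[0.1,-0.09,-0.07],[0.1,-0.1,-0.07]]' --turn '[[0,0,0],[0,0,0],[0,0,0],[0,0,0],[0,0,0],[0,0,0],[0,0,0],[0,0,0]]'

```text
t: 10.9
tool_pos: [0.4572, -0.082, 0.1004]
tool_rot: [0.158, -3.136, 0.005]
force: [0.3, 0.8, 1.0]
gripper_width: 0.0001
finger_force: 0.0
```

Call:
jog_arm --dp '[[0,0,0],[0,0,0.02],[0,0,0.04],[0,0,0.06],[0,0,0.07],[0,0,0.076],[0,0,0.082],[0,0,0.082]]' --turn '[[0,0,0],[0,0,0],[0,0,0],[0,0,0],[0,0,0],[0,0,0],[0,0,0],[0,0,0]]' --hand 0

```text
t: 11.7
tool_pos: [0.4588, -0.0785, 0.0185]
tool_rot: [0.165, -3.137, -0.0]
force: [0.5, -0.5, -0.1]
gripper_width: 0.0851
finger_force: 0.0
```

```bash
python3 - <<'E'
from h import *
from cell import *
o=get_obs();print(1000*R2(BD[2]).T@(o["tool_pos"][:2]-BD[:2]),o["force"],o["tool_pos"],o["gripper_width"])
E
```

```text
[-115.47905612    0.73650368] [ 0.53665987 -0.47039923 -0.13026038] [ 0.45880853 -0.07845785  0.01852985] 0.08514962190062546
```

Call:
jog_arm --dp '[[-0.008,0,0],[-0.016,0,0],[-0.023,0,0],[-0.026,0,0],[-0.029,0,0],[-0.031,0,0],[-0.033,0,0],[-0.034,0,0]]' --turn '[[0,0,0],[0,0,0],[0,0,0],[0,0,0],[0,0,0],[0,0,0],[0,0,0],[0,0,0]]'

```text
t: 12.5
tool_pos: [0.4931, -0.0752, 0.0188]
tool_rot: [-0.164, 3.136, 0.0]
force: [-1.4, 0.8, 1.3]
gripper_width: 0.0854
finger_force: 0.8
```

Call:
jog_arm --dp '[[0,0,0],[0,0,0]]' --turn '[[0,0,0],[0,0,0]]'

```text
t: 12.7
tool_pos: [0.4927, -0.0752, 0.0188]
tool_rot: [-0.164, 3.137, 0.0]
force: [-0.4, -0.4, 0.1]
gripper_width: 0.0854
finger_force: 0.0
```

```bash
python3 - <<'E'
from h import *
from cell import *
import cv2
o=get_obs();print(1000*R2(BD[2]).T@(o["tool_pos"][:2]-BD[:2]),o["force"],o["tool_pos"])
c=capture("scene");cv2.imwrite("pics/s3.png",c["image"])
E
```

```text
[-81.43147965   0.31279509] [-0.39980005 -0.36411682  0.13432515] [ 0.49270503 -0.07522604  0.01880034]
```

Call:
jog_arm --dp '[[0.01,0,0],[0.025,0,0],[0.025,0,-0.04],[0.05,0,-0.08],[0.1,0,-0.11],[0.14,0,-0.12],[0.14,0,-0.12]]' --turn '[[0,0,0],[0,0,0],[0,0,0],[0,0,0],[0,0,0],[0,0,0],[0,0,0]]'

```text
t: 13.45
tool_pos: [0.3503, -0.0902, 0.1413]
tool_rot: [-0.161, 3.133, -0.005]
force: [-0.9, -0.0, 0.2]
gripper_width: 0.0853
finger_force: 0.0
```

```bash
python3 auto.py b4; python3 - <<'E'
from auto import *
from cell import *
import h
i=cv2.imread("pics/b4_full.png")
_rep=h.rep
import auto
auto.rep=lambda a,b,f:_rep(a,b,f,z=np.full(6,.022))
auto.meas(i,"pics/b4.npz")
c=capture("scene")["image"]
a=cv2.resize(i[190:310,250:420],(425,300),interpolation=cv2.INTER_CUBIC)
b=cv2.resize(c[210:310,200:390],(798,420),interpolation=cv2.INTER_CUBIC)
a2=cv2.resize(a,(255,180));o=np.zeros((600,800,3),np.uint8);o[:420,:798]=b;o[420:,:255]=a2
a3=cv2.resize(i[205:245,285:385],(450,180),interpolation=cv2.INTER_CUBIC);o[420:,300:750]=a3
cv2.imwrite("pics/fin.png",o)
E
```

```text
px [[200.0, 116.0], [525.0, 77.0], [556.0, 341.0], [232.0, 380.0]] area 84352.0
plate [ 0.5717 -0.0663  0.1032] [[0.5, -1.0], [-0.1, 1.3], [-0.3, 0.2], [-0.1, -0.6]]
in board mm [-2.   0.7] -0.004
corners [[0.6326, 0.0254], [0.6501, -0.1437], [0.5108, -0.1581], [0.4933, 0.011], [0.5859, -0.0096], [0.5972, -0.119]]
13.5 [ 0.35193978 -0.0901075   0.14031677]
tcp in board [-222.98083153    0.62038085]
px [[200.0, 116.0], [525.0, 77.0], [556.0, 341.0], [232.0, 380.0]] area 84352.0
plate [ 0.5728 -0.0665  0.1016] [[-0.5, -1.7], [-1.4, 2.2], [0.7, 0.2], [1.2, -0.6]]
in board mm [-0.8  0.4] -0.006
corners [[0.6339, 0.0252], [0.6511, -0.1439], [0.5118, -0.1581], [0.4946, 0.011], [0.5872, -0.0097], [0.5983, -0.1192]]
```

View pics/fin.png

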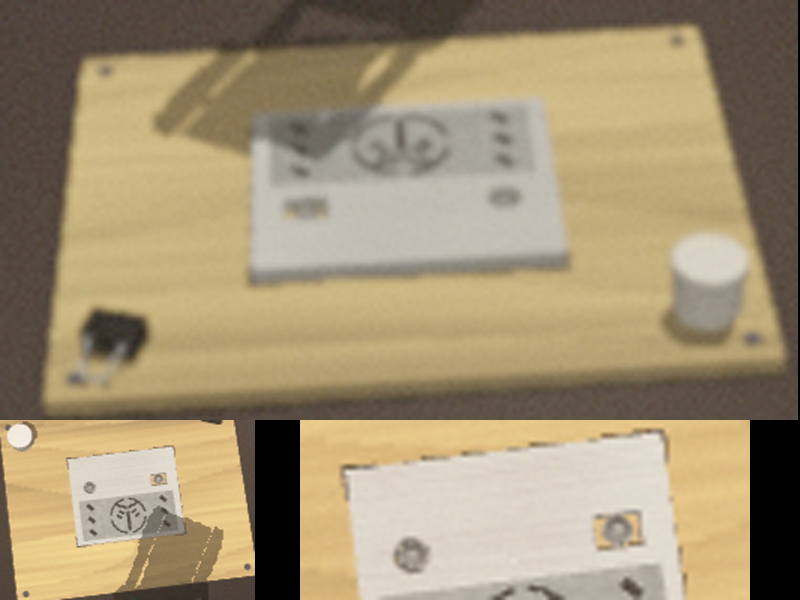

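The pins are concentric in both the hole and the slot, and the plate lines up with the marks. I'll check flatness with both cameras, using the board corners as the reference.

```bash
python3 - <<'E'
from h import *
S=lambda c:(np.array(c,float)+.5)/4.2-.5+[200,210]
T=np.load("pics/top0.npz");C=np.load("pics/scene0.npz")
def proj(P,d):
    q=(P-d["E"][:3,3])@d["E"][:3,:3]; return np.c_[d["K"][0,2]-d["K"][0,0]*q[:,0]/q[:,2], d["K"][1,2]+d["K"][1,1]*q[:,1]/q[:,2]]
bt=c2p([(24,90),(640,13),(716,500),(78,580)]); bs=S([(785,357),(45,400),(84,58),(698,27)])
pt=c2p([(200,116),(525,77),(556,341),(232,380)],250,190,4.5); ps=S([(567,257),(251,271),(253,113),(541,98)])
B3=np.c_[B,np.full(4,.012)]
def f(s):
    b=np.c_[s[:2]+B@R2(s[2]).T,np.full(4,.012)]
    q=PL[:4]; z=s[6]+(q[:,0]+.07)*np.sin(s[7]); p=np.c_[s[3:5]+(q*[np.cos(s[7]),1])@R2(s[5]).T,z]
    return np.r_[proj(b,T)+s[8:10]-bt,proj(b,C)+s[10:12]-bs,proj(p,T)+s[8:10]-pt,proj(p,C)+s[10:12]-ps, [s[8:10]*.5]].ravel()
r=least_squares(f,[.57,-.067,.107,.57,-.067,.107,.022,0,0,0,0,0])
cov=np.linalg.inv(r.jac.T@r.jac)*2*r.cost/22
s=r.x;print(s.round(4),"z near",s[6],"tilt deg",np.degrees(s[7]),"+-",np.degrees(cov[7,7]**.5),1000*cov[6,6]**.5, "rel",1000*R2(s[2]).T@(s[3:5]-s[:2]),s[5]-s[2],"rms",(r.fun**2).mean()**.5)
E
```

```text
[ 0.5727 -0.0668  0.1074  0.5722 -0.0668  0.1011  0.0222 -0.0118 -0.0153
 -0.3283  1.2003 -0.0936] z near 0.022215041437912333 tilt deg -0.6781877279088212 +- 0.6489475579417046 1.465081016107162 rel [-0.56089153  0.12768335] -0.00625997761074297 rms 0.422223187107436
```

```bash
python3 -c "
from cell import *
print(close_job())"
```

```text
the job is handed in; nothing more can be done
None
```

The stencil plate is seated over both pins: the cameras show it flat (tilt −0.7 ± 0.65°) and within about 1 mm of its place. The hand is clear and the job is handed in at about 14 s.

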